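# Key the drive collar and load the bobbin on a coil winder

### The arm

A 6-joint arm with a two-finger parallel gripper is mounted at the origin on the work surface. World frame = base frame: x ahead of the robot, y to its left, z up, the work surface at z = 0. Lengths are in mm, angles in rad, forces in N, time in s.
With the tool pointing down it reaches from about 400 to 825 mm from the base axis. Payload 7 kg.
Tool frame: the origin (TCP) lies midway between the tips of the shut fingers; the grasp point (between the pads) lies 19 mm behind it; z points along the fingers, y is the line along which they close (so a half turn about z gives the same grasp; the last joint's range is limited). The gripper opens to 88 mm and grips with 3 to 60 N. Pads are 19 mm wide; open, the fingers measure 130 mm over their backs; the gripper's body (78 mm by 193 mm) begins 47 mm behind the grasp point.
Start: joints at [-0.956, 0.359, 0.012, 0, -1.224, -0.288], TCP at [216.657, -639.261, 226.561] pointing down, gripper open.
Joint ranges: [-3.07, 3.07], [-1.43, 2.12], [-1.02, 1.25], [-3.03, 1.67], [-3.05, -0], [-3.03, 3.03]. Speed limits (rad/s): [2.39, 2.39, 3.01, 3.14, 3.14, 3.14].

### API

Orientations are given as a unit quaternion [x, y, z, w].
In Python, from station import robot gives the robot as it stands. The module is installed in compiled form; this text tells all that it offers.
- The arm moves only by the tool move_arm, never from a script. Its argument "moves" is a list of rows, each an object with "linear": the shift along the tool's x, y, z in mm, a list of three; "delta_rot": the turn, a rotation vector about the tool's x, y, z in rad, a list of three. A call has 1 to 12 rows; each row is the pose to reach, as a shift and turn from the pose commanded when the call began, along the tool's axes at that moment; what a row does not reach only later rows make up. A row lasts 1/10 s, in which the tool goes at most 50 mm and 8.59 degrees, less where a joint would pass 70% of its speed; a pose out of reach is approached as far as the arm can. A call with a gripper value outside its range is refused whole. "fingers" is the opening in per cent of the stroke, from 0 (shut) to 100 (fully open), set as the call begins (left out, the last holds). The fingers move at their own pace and stop on an object; "squeeze" is the grip in N (left out, the last holds). Time passes only in rows, so rows that repeat a pose let the fingers close. It gives the time, the measured TCP pose, the force, the opening and the grip force at its end, in the units of the state.
- robot.read_state(): the state, without advancing time (a new reading comes with each control period).
- robot.get_image(name): name is "side" or "top"; returns a dict with "image" (400x640x3 uint8, blue, green, red), "z_map" (400x640 float32, mm along the optical axis (not along the pixel's ray), 0 where there is no reading), "fx", "fy", "cx", "cy" (pixels), "cam_to_world" (4x4, takes a point from camera to world coordinates). Camera axes: x right, y down, z forward; pixel columns grow to the right and rows downward; lengths in mm; the calibration is good to about 2 mm. A picture is of the moment at which its call begins.
- robot.sign_off(): hands the job in; it is judged then, once.
The state is a dict: "t": time; "joint_pos": joint angles; "joint_vel": joint speeds; "joint_efforts": joint torques, N m; "position": TCP position; "ee_rot": TCP orientation; "ft_force": force on the tool from outside, world axes, zero at the start; "wrist_torque": the same for the moment, N m; "opening": finger opening in mm; "grasp_force": force on a finger pad.
Only numpy, scipy, OpenCV 4.12 (cv2) and the standard library are available. Lean on these libraries where they do the work, as an engineer would, in place of code of your own. Each camera call takes 0.05 s, during which the arm holds its last target. There are 200 camera calls.

### The job

On the bench coil winder the drive collar is riding high on the shaft because its tabs are not in line with the keyway: turn the collar until the tabs drop into the keyway and it sits fully down on the deck. Then take the larger of the two black bobbins from the bench and put it over the same shaft, standing upright and resting on top of the collar.

Things in the scene. Friction and masses are not known exactly. Their poses are not given: they have to be found in the camera images.
- winder: Grey coil winder fixed to the bench, 150 x 140 mm, hand crank at its +y side; its flat top (the deck) is 40 mm above the bench. Origin on the axis of its upright steel shaft at bench level, z up; x along the keyway. Two steel index blocks on the deck (6 mm high, 51 to 67 mm from the axis, 8 mm wide) stand in line with the keyway, one on either side.
- shaft_tip (a point): Tip of the shaft, on its axis, 72 mm above the deck. Foot of the shaft: 36 mm diameter to 30 mm above the deck, cut right across by an 18 mm wide keyway slot, open at the top. Above it a 19 mm pilot to 60 mm above the deck, then a nose tapering to 6 mm at the tip.
- collar: Loose aluminium ring on the shaft; origin on its axis at its underside. Boss 52 mm diameter, 40 high, 41 bore, grip at any angle. Along its +x and -x: ears at the foot (8 high, out to 44 from axis), inner tabs (10 wide, from 16 above the underside). Alike after a half turn. Starts 14 mm above the deck, 40 to 90 degrees off either way; within 12 degrees of the keyway it drops freely. Turns easily.
- bobbin: The larger empty black plastic bobbin, upright on the bench: 36 mm high, flanges 58 mm diameter and 6 mm thick at bottom and top, core 42 mm, 28 mm bore right through. Origin on its axis at its underside, z up. Not the similar smaller one (38 mm diameter, 26 mm high). Resting on the seated collar its underside is 80 mm above the bench.

How it is judged:
By the outcome, as a careful person would: the job done as asked, in the order asked, and still so for the second after the job is handed in, with the robot touching nothing.
It also fails if it takes over 51 s, if anything falls off the work surface, if the arm or the gripper's body presses on something with over 40 N, if the wrist force passes 120 N, or if a joint passes its speed limit or range.

## Working session

There is one attempt and no reset: what is moved stays moved. The work goes in short steps, Python scripts to look and compute and a tool call to move; the robot and the scene stay as the last step left them, time stands still between calls to the robot, and variables do not carry over. Pictures are saved under pics/ and viewed, at most 10 in all, crops included, and the job is handed in when it is done.

Besides the shell and the picture viewer there is one more tool, called after "Request:" as name(argument=value, ...) on one line, values as JSON. move_arm: Moves the arm, as the interface text tells. Its arguments: {"type":"object","properties":{"moves":{"type":"array","items":{"type":"object","properties":{"linear":{"type":"array","items":{"type":"number"}},"delta_rot":{"type":"array","items":{"type":"number"}}}}},"fingers":{"type":"number"},"squeeze":{"type":"number"}},"required":["moves"]}

```bash
mkdir -p pics
cat > h.py <<'E'
import numpy as np, cv2
from station import robot
from scipy.spatial.transform import Rotation as R
def grab(n):
    d=robot.get_image(n); z=d['z_map']; v,u=np.mgrid[:400,:640]
    P=np.stack([(u-d['cx'])/d['fx']*z,(v-d['cy'])/d['fy']*z,z,np.ones_like(z)],-1)@np.array(d['cam_to_world']).T
    P=P[...,:3]; P[z==0]=np.nan
    return d,P
E
python3 - <<'E'
from h import *
for n in('top','side'):
    d,P=grab(n); cv2.imwrite(f'pics/{n}0.png',d['image']); np.savez(n+'0.npz',P=P,im=d['image'])
    print(n,np.round(d['cam_to_world'],3).tolist(),d['fx'])
s=robot.read_state();print(s)
E
```

```text
top [[-0.017, -0.981, 0.195, 383.803], [-1.0, 0.012, -0.026, -48.809], [0.024, -0.195, -0.98, 822.61], [0.0, 0.0, 0.0, 1.0]] 464.01670686613915
side [[0.789, -0.423, 0.445, 180.587], [-0.614, -0.521, 0.593, -528.289], [-0.019, -0.741, -0.671, 630.354], [0.0, 0.0, 0.0, 1.0]] 463.00029294827925
{'t': 0.1, 'joint_pos': array([-9.55870069e-01,  3.59288155e-01,  1.11641752e-02, -2.92444522e-04,
       -1.22410868e+00, -2.88117840e-01]), 'joint_vel': array([-0.00223047, -0.00057226,  0.00361101,  0.00135716,  0.00116282,
        0.00042408]), 'joint_efforts': array([ 5.68022206e-04, -5.84162271e+01,  2.93749756e+01,  7.01553047e+00,
        1.01895348e-02, -8.87190754e-05]), 'position': array([ 216.53198055, -638.86963082,  225.74277403]), 'ee_rot': array([-1.62628841e-01,  9.86687045e-01,  7.06183488e-04, -1.89652350e-04]), 'ft_force': array([-0.24388031, -0.51165748, -0.47315417]), 'wrist_torque': array([ 0.00576543, -0.00492354,  0.01006833]), 'grasp_force': 0.0, 'opening': 87.77095258190067}
```

View pics/top0.png

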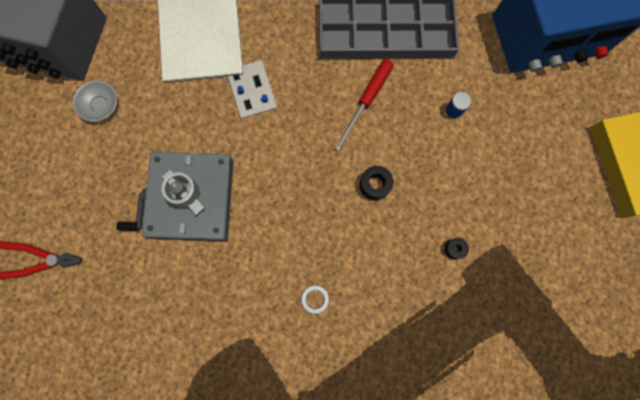

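View pics/side0.png

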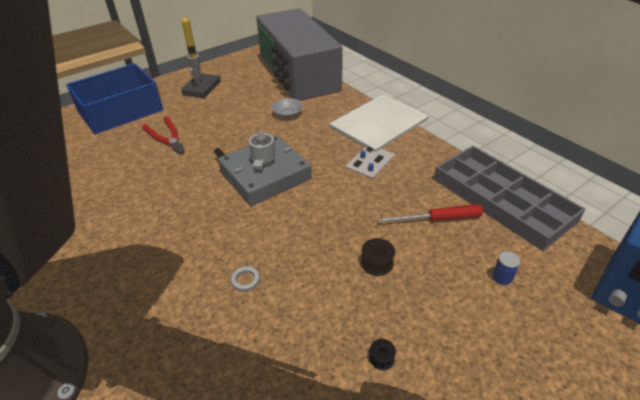

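The top view shows the winder around (187,195), with index blocks at (188,160) and (182,229). The collar ears are at (198,209) and (168,175), the large bobbin is at (376,183) and the small one at (456,248). The side view confirms the layout.

Run:
```python
from h import *
D=np.load('top0.npz');P=D['P'];im=D['im']
z=P[...,2]
def circ(m):
    p=P[m][:,:2]; return p
w=np.zeros(z.shape,bool); w[140:250,110:245]=1
deck=w&(abs(z-40)<4)
r=cv2.minAreaRect(P[deck][:,:2].astype(np.float32)); print('deck',r,np.median(z[deck]))
for name,c in(('blkA',(188,160)),('blkB',(182,229)),('earA',(198,209)),('earB',(168,175)),('ringtop',(178,174)),('tip',(178,185))):
    print(name,np.round(np.nanmedian(P[c[1]-1:c[1]+2,c[0]-1:c[0]+2].reshape(-1,3),0),1))
blk=w&(z>43.5)&(z<50)
n,l,st,ce=cv2.connectedComponentsWithStats(blk.astype(np.uint8))
for i in range(1,n):
    if st[i,4]>5: print(st[i].tolist(),ce[i].round(1).tolist(),np.round(P[l==i].mean(0),1))
top=w&(z>85)&(z<103)
p=P[top]; (c,rr)=cv2.minEnclosingCircle(p[:,:2].astype(np.float32)); print('ring',c,rr,np.median(p[:,2]),len(p))
ear=w&(z>54)&(z<68)
p=P[ear]; print('ears',len(p), np.median(p[:,2]), np.round(p[::6],0).tolist())
print('shaft top',np.round(P[w&(z>103)],1)[:12].tolist(), np.nanmax(z[w]))
b=np.zeros(z.shape,bool); b[160:205,350:400]=1
m=b&(z>30)&(z<42); p=P[m]; print('bob',cv2.minEnclosingCircle(p[:,:2].astype(np.float32)),np.median(p[:,2]),len(p),p.mean(0))
D=np.load('side0.npz');Q=D['P'];z=Q[...,2]
b=np.zeros(z.shape,bool); b[230:280,355:400]=1
m=b&(z>30)&(z<42); p=Q[m]; print('bob side',cv2.minEnclosingCircle(p[:,:2].astype(np.float32)),np.median(p[:,2]),len(p))
b=np.zeros(z.shape,bool); b[120:180,230:290]=1
m=b&(z>88)&(z<100); p=Q[m]; print('ring side',cv2.minEnclosingCircle(p[:,:2].astype(np.float32)),np.median(p[:,2]),len(p))
cr=cv2.resize(im[145:245,110:240],None,fx=6,fy=6,interpolation=cv2.INTER_CUBIC)
cv2.imwrite('pics/crop1.png',cr)
```

```text
deck ((548.7245483398438, 163.55264282226562), (140.29110717773438, 149.97909545898438), 87.3397216796875) 40.21883569094871
blkA [606.9 160.6  47.5]
blkB [487.7 166.1  46.7]
earA [518.4 136.9  62.1]
earB [569.  180.9  92. ]
ringtop [570.  163.1  93.8]
tip [549.3 159.  106.6]
[154, 156, 5, 6, 16] [156.2, 158.5] [610.9 216.   44.6]
[186, 156, 5, 9, 43] [187.9, 159.9] [607.4 161.   46.5]
[217, 158, 4, 5, 8] [219.0, 160.1] [607.  108.2  44.4]
[179, 223, 7, 10, 50] [182.0, 227.5] [490.3 166.3  46.5]
[147, 225, 6, 7, 20] [149.4, 227.5] [491.2 220.9  44.7]
[213, 227, 6, 6, 13] [215.2, 229.6] [486.1 111.4  44.7]
ring (548.4327392578125, 163.57009887695312) 26.061561584472656 93.44322841806223 524
ears 286 62.14777100672393 [[586.0, 188.0, 60.0], [581.0, 189.0, 66.0], [580.0, 193.0, 64.0], [580.0, 183.0, 65.0], [578.0, 187.0, 63.0], [575.0, 198.0, 64.0], [573.0, 195.0, 63.0], [569.0, 165.0, 64.0], [569.0, 171.0, 60.0], [569.0, 162.0, 58.0], [563.0, 142.0, 61.0], [555.0, 139.0, 59.0], [550.0, 139.0, 66.0], [548.0, 185.0, 61.0], [544.0, 184.0, 62.0], [543.0, 183.0, 59.0], [541.0, 183.0, 60.0],
[... 600 characters left out ...]
0, 135.0, 61.0], [515.0, 140.0, 63.0], [514.0, 142.0, 62.0], [512.0, 140.0, 62.0]]
shaft top [[556.5, 163.0, 103.5], [556.5, 161.4, 103.4], [554.2, 166.6, 106.7], [554.1, 164.9, 107.1], [553.6, 162.8, 109.0], [554.1, 161.9, 106.9], [554.3, 160.6, 105.8], [554.3, 159.1, 105.9], [552.3, 167.7, 108.2], [551.3, 164.9, 112.1], [550.8, 162.8, 114.1], [551.5, 162.2, 111.0]] 114.12614178075273
bob ((569.7169189453125, -165.2568359375), 29.03156852722168) 35.91899224830371 640 [ 569.10703903 -165.12905542   35.92644679]
bob side ((571.5258178710938, -164.8048858642578), 29.71659278869629) 35.84819954732296 590
ring side ((551.170166015625, 163.01803588867188), 26.933080673217773) 93.3304058968913 237
```

View pics/crop1.png

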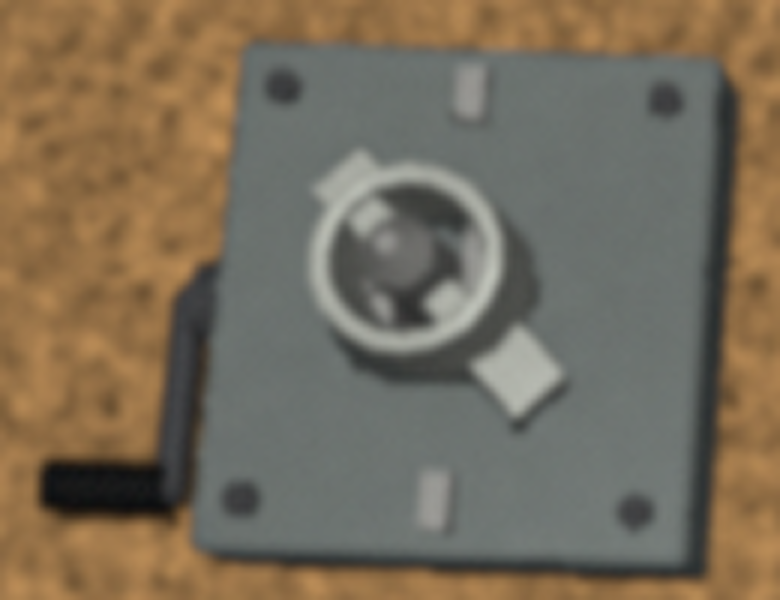

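```bash
cat >> h.py <<'E'
def go(x,y,z):
    s=robot.read_state(); r=R.from_quat(s['ee_rot'])
    print('t',s['t'],'pos',s['position'].round(1),'lin',(r.inv().apply(np.array([x,y,z])-s['position'])).round(1),
     'upright err rotvec(tool)',r.inv().apply(np.cross(r.apply([0,0,1]),[0,0,-1])).round(4),'yawY',np.degrees(np.arctan2(*r.apply([0,1,0])[[1,0]])).round(1),
     'F',s['ft_force'].round(1),'open',round(s['opening'],1),'g',s['grasp_force'],'q',s['joint_pos'].round(2))
E
python3 -c "
from h import *
go(549,163.5,150)"
```

```text
t 0.1 pos [ 216.5 -638.9  225.7] lin [-572.4  653.1   76.6] upright err rotvec(tool) [ 0.0015 -0.0001  0.    ] yawY 108.7 F [-0.2 -0.5 -0.5] open 87.8 g 0.0 q [-0.96  0.36  0.01 -0.   -1.22 -0.29]
```

Request:
move_arm(moves=[{"linear": [-572,653,0]},{"linear": [-572,653,0]},{"linear": [-572,653,0]},{"linear": [-572,653,0]},{"linear": [-572,653,0]},{"linear": [-572,653,0]},{"linear": [-572,653,0]},{"linear": [-572,653,0]},{"linear": [-572,653,0]},{"linear": [-572,653,0]},{"linear": [-572,653,0]},{"linear": [-572,653,0]}], fingers=100)

```text
invalid input
```

```bash
python3 -c "
from h import *
go(549,163.5,200)"
```

```text
t 0.1 pos [ 216.5 -638.9  225.7] lin [-572.4  653.2   26.6] upright err rotvec(tool) [ 0.0015 -0.0001  0.    ] yawY 108.7 F [-0.2 -0.5 -0.5] open 87.8 g 0.0 q [-0.96  0.36  0.01 -0.   -1.22 -0.29]
```

Request:
move_arm(moves=[{"linear": [-572,653,0],"delta_rot": [0,0,0]},{"linear": [-572,653,0],"delta_rot": [0,0,0]},{"linear": [-572,653,0],"delta_rot": [0,0,0]},{"linear": [-572,653,0],"delta_rot": [0,0,0]},{"linear": [-572,653,0],"delta_rot": [0,0,0]},{"linear": [-572,653,0],"delta_rot": [0,0,0]},{"linear": [-572,653,0],"delta_rot": [0,0,0]},{"linear": [-572,653,0],"delta_rot": [0,0,0]},{"linear": [-572,653,0],"delta_rot": [0,0,0]},{"linear": [-572,653,0],"delta_rot": [0,0,0]},{"linear": [-572,653,0],"delta_rot": [0,0,0]},{"linear": [-572,653,0],"delta_rot": [0,0,0]}], fingers=100)

```text
t: 1.3
position: [446.3, -82.8, 226.7]
ee_rot: [-0.163, 0.987, 0.0, 0.0]
ft_force: [0.8, -1.1, 0.0]
opening: 87.6
grasp_force: 0.0
```

```bash
python3 -c "
from h import *
go(549,163.5,200)"
```

```text
t 1.3 pos [446.3 -82.8 226.7] lin [-176.4  200.3   26.8] upright err rotvec(tool) [ 0.      0.0005 -0.    ] yawY 108.7 F [ 0.8 -1.1  0. ] open 87.6 g 0.0 q [ 0.25 -0.02 -0.45 -0.   -1.13 -1.5 ]
```

Request:
move_arm(moves=[{"linear": [-176.4,200.3,0],"delta_rot": [0,0,-0.5]},{"linear": [-176.4,200.3,0],"delta_rot": [0,0,-0.5]},{"linear": [-176.4,200.3,0],"delta_rot": [0,0,-0.5]},{"linear": [-176.4,200.3,0],"delta_rot": [0,0,-0.5]},{"linear": [-176.4,200.3,0],"delta_rot": [0,0,-0.5]},{"linear": [-176.4,200.3,0],"delta_rot": [0,0,-0.5]},{"linear": [-176.4,200.3,26],"delta_rot": [0,0,-0.5]},{"linear": [-176.4,200.3,66],"delta_rot": [0,0,-0.5]},{"linear": [-176.4,200.3,76],"delta_rot": [0,0,-0.5]},{"linear": [-176.4,200.3,76],"delta_rot": [0,0,-0.5]}], fingers=100)

```text
t: 2.3
position: [547.9, 160.5, 149.1]
ee_rot: [-0.402, 0.916, -0.0, -0.002]
ft_force: [0.1, -0.9, 0.4]
opening: 87.2
grasp_force: 0.0
```

```bash
python3 -c "
from h import *
go(549,163.5,67)"
```

```text
t 2.3 pos [547.9 160.5 149.1] lin [-3.3  1.2 82.1] upright err rotvec(tool) [ 0.0009 -0.0041 -0.    ] yawY 137.4 F [ 0.1 -0.9  0.4] open 87.2 g 0.0 q [ 0.63  0.25 -0.33 -0.   -1.   -1.37]
```

Request:
move_arm(moves=[{"linear": [-1,0.5,30],"delta_rot": [0,0,0]},{"linear": [-1,0.5,60],"delta_rot": [0,0,0]},{"linear": [-1,0.5,82],"delta_rot": [0,0,0]},{"linear": [-1,0.5,82],"delta_rot": [0,0,0]},{"linear": [-1,0.5,82],"delta_rot": [0,0,0]}], fingers=100)

```text
t: 2.8
position: [550.4, 162.8, 70.4]
ee_rot: [-0.402, 0.916, -0.0, 0.001]
ft_force: [0.1, -0.1, 0.4]
opening: 87.6
grasp_force: 0.0
```

```bash
python3 -c "
from h import *
go(549,163.5,67)"
```

```text
t 2.8 pos [550.4 162.8  70.4] lin [0.4 1.5 3.4] upright err rotvec(tool) [-0.001   0.0014  0.    ] yawY 137.4 F [ 0.1 -0.1  0.4] open 87.6 g 0.0 q [ 0.63  0.34 -0.41  0.   -0.82 -1.37]
```

Request:
move_arm(moves=[{"linear": [0.4,1.2,1],"delta_rot": [0,0,0]},{"linear": [0.4,1.2,1],"delta_rot": [0,0,0]},{"linear": [0.4,1.2,1],"delta_rot": [0,0,0]},{"linear": [0.4,1.2,1],"delta_rot": [0,0,0]},{"linear": [0.4,1.2,1],"delta_rot": [0,0,0]},{"linear": [0.4,1.2,1],"delta_rot": [0,0,0]},{"linear": [0.4,1.2,1],"delta_rot": [0,0,0]},{"linear": [0.4,1.2,1],"delta_rot": [0,0,0]}], fingers=40, squeeze=8)

```text
t: 3.6
position: [548.3, 163.1, 67.8]
ee_rot: [-0.402, 0.916, -0.0, 0.0]
ft_force: [-0.3, -0.1, 4.7]
opening: 52.6
grasp_force: 8.0
```

```bash
python3 -c "
from h import *
go(549,163.5,67)"
```

```text
t 3.6 pos [548.3 163.1  67.8] lin [-0.8 -0.3  0.8] upright err rotvec(tool) [-0.0002  0.0003 -0.    ] yawY 137.4 F [-0.3 -0.1  4.7] open 52.6 g 8.001170782372355 q [ 0.63  0.34 -0.42  0.   -0.81 -1.38]
```

Gripped, so I'll turn clockwise by 43° (0.75 rad), then check.

Request:
move_arm(moves=[{"linear": [0,0,0],"delta_rot": [0,0,0.1]},{"linear": [0,0,0],"delta_rot": [0,0,0.2]},{"linear": [0,0,0],"delta_rot": [0,0,0.3]},{"linear": [0,0,0],"delta_rot": [0,0,0.4]},{"linear": [0,0,0],"delta_rot": [0,0,0.5]},{"linear": [0,0,0],"delta_rot": [0,0,0.6]},{"linear": [0,0,0],"delta_rot": [0,0,0.68]},{"linear": [0,0,0],"delta_rot": [0,0,0.75]},{"linear": [0,0,0],"delta_rot": [0,0,0.75]},{"linear": [0,0,0],"delta_rot": [0,0,0.75]}])

```text
t: 4.6
position: [547.9, 162.9, 67.2]
ee_rot: [-0.039, 0.999, -0.0, -0.0]
ft_force: [0.5, 0.6, -1.3]
opening: 52.6
grasp_force: 8.0
```

Request:
move_arm(moves=[{"linear": [0,0,0],"delta_rot": [0,0,0]},{"linear": [0,0,0],"delta_rot": [0,0,0]},{"linear": [0,0,0],"delta_rot": [0,0,0]},{"linear": [0,0,0],"delta_rot": [0,0,0]},{"linear": [0,0,0],"delta_rot": [0,0,0]},{"linear": [0,0,0],"delta_rot": [0,0,0]}], fingers=100)

```text
t: 5.2
position: [548.1, 163.0, 67.6]
ee_rot: [-0.038, 0.999, 0.0, 0.0]
ft_force: [-0.3, 0.6, 0.1]
opening: 86.7
grasp_force: 0.0
```

Request:
move_arm(moves=[{"linear": [0,0,-50],"delta_rot": [0,0,0]},{"linear": [0,0,-100],"delta_rot": [0,0,0]},{"linear": [0,0,-150],"delta_rot": [0,0,0]},{"linear": [0,0,-160],"delta_rot": [0,0,0]}])

```text
t: 5.6
position: [550.8, 164.1, 234.4]
ee_rot: [-0.039, 0.999, 0.002, 0.005]
ft_force: [0.1, -0.3, -0.1]
opening: 87.6
grasp_force: 0.0
```

Run:
```python
from h import *
go(549,163.5,227)
d,P=grab('side'); z=P[...,2]
b=np.zeros(z.shape,bool); b[110:190,220:310]=1
for lo,hi in((70,86),(88,100)):
    m=b&(z>lo)&(z<hi); print(lo,hi,m.sum(),np.nanpercentile(z[m],90) if m.any() else 0)
cv2.imwrite('pics/s1.png',cv2.resize(d['image'][90:220,190:350],None,fx=4,fy=4,interpolation=cv2.INTER_CUBIC))
```

```text
t 5.6 pos [550.8 164.1 234.4] lin [ 1.9 -0.4  7.3] upright err rotvec(tool) [0.0036 0.0094 0.    ] yawY 94.5 F [ 0.1 -0.3 -0.1] open 87.6 g 0.0 q [ 0.63  0.18 -0.21  0.   -1.17 -2.12]
70 86 312 81.31988720485606
88 100 46 98.6827082224168
```

View pics/s1.png

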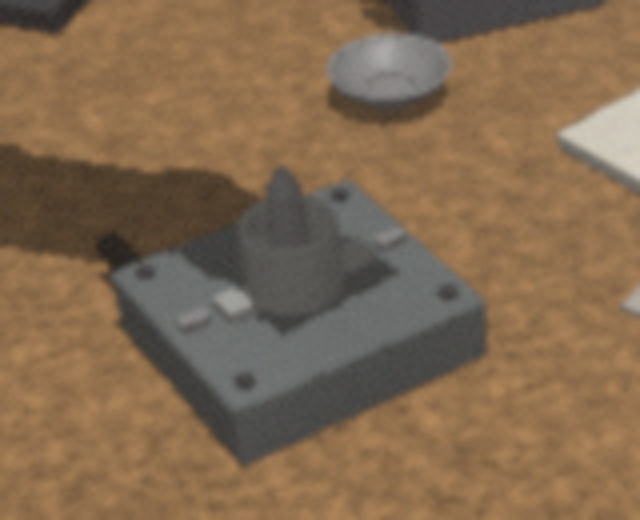

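The collar has dropped: its ear at (232,302) lies on the deck in line with the block at (193,320), and its top is at z≈80. Next is the bobbin.

```bash
python3 -c "
from h import *
go(570.3,-165,150)"
```

```text
t 5.65 pos [550.3 164.  233.2] lin [   6.2 -329.9   82. ] upright err rotvec(tool) [ 0.0035  0.0081 -0.    ] yawY 94.4 F [ 0.3 -0.3  1.3] open 87.8 g 0.0 q [ 0.63  0.18 -0.21  0.   -1.17 -2.13]
```

Request:
move_arm(moves=[{"linear": [3.7,-328.7,0],"delta_rot": [0,0,0]},{"linear": [3.7,-328.7,0],"delta_rot": [0,0,0]},{"linear": [3.7,-328.7,0],"delta_rot": [0,0,0]},{"linear": [3.7,-328.7,0],"delta_rot": [0,0,0]},{"linear": [3.7,-328.7,0],"delta_rot": [0,0,0]},{"linear": [3.7,-328.7,0],"delta_rot": [0,0,0]},{"linear": [3.7,-328.7,0],"delta_rot": [0,0,0]},{"linear": [3.7,-328.7,40],"delta_rot": [0,0,0]},{"linear": [3.7,-328.7,80],"delta_rot": [0,0,0]},{"linear": [3.7,-328.7,120],"delta_rot": [0,0,0]},{"linear": [3.7,-328.7,160],"delta_rot": [0,0,0]},{"linear": [3.7,-328.7,160],"delta_rot": [0,0,0]}], fingers=100)

```text
t: 6.85
position: [565.0, -164.8, 61.6]
ee_rot: [-0.038, 0.999, 0.001, -0.005]
ft_force: [-1.5, -0.0, 0.6]
opening: 87.5
grasp_force: 0.0
```

Request:
move_arm(moves=[{"linear": [0,0,0],"delta_rot": [0,0,0]},{"linear": [0,0,0],"delta_rot": [0,0,0]}])

```text
t: 7.05
position: [571.1, -165.1, 69.6]
ee_rot: [-0.039, 0.999, -0.0, 0.001]
ft_force: [0.6, 0.2, 0.5]
opening: 87.6
grasp_force: 0.0
```

```bash
python3 -c "
from h import *
go(570.3,-165,6)"
```

```text
t 7.05 pos [ 571.1 -165.1   69.6] lin [ 1.   0.2 63.6] upright err rotvec(tool) [-0.0006  0.0027  0.    ] yawY 94.4 F [0.6 0.2 0.5] open 87.6 g 0.0 q [ 0.05  0.37 -0.37  0.   -0.83 -1.54]
```

Request:
move_arm(moves=[{"linear": [0,0,20],"delta_rot": [0,0,0]},{"linear": [0,0,38],"delta_rot": [0,0,0]},{"linear": [0,0,50],"delta_rot": [0,0,0]},{"linear": [0,0,57],"delta_rot": [0,0,0]},{"linear": [0,0,61],"delta_rot": [0,0,0]},{"linear": [0,0,61],"delta_rot": [0,0,0]},{"linear": [0,0,61],"delta_rot": [0,0,0]}])

```text
t: 7.75
position: [570.2, -165.0, 7.2]
ee_rot: [-0.038, 0.999, -0.0, 0.0]
ft_force: [-0.7, 0.2, -0.8]
opening: 87.7
grasp_force: 0.0
```

Request:
move_arm(moves=[{"linear": [0,0,0],"delta_rot": [0,0,0]},{"linear": [0,0,0],"delta_rot": [0,0,0]},{"linear": [0,0,0],"delta_rot": [0,0,0]},{"linear": [0,0,0],"delta_rot": [0,0,0]},{"linear": [0,0,0],"delta_rot": [0,0,0]},{"linear": [0,0,0],"delta_rot": [0,0,0]},{"linear": [0,0,0],"delta_rot": [0,0,0]},{"linear": [0,0,0],"delta_rot": [0,0,0]}], fingers=40, squeeze=15)

```text
t: 8.55
position: [569.7, -165.0, 6.7]
ee_rot: [-0.038, 0.999, -0.0, 0.0]
ft_force: [-1.2, 0.7, 1.5]
opening: 57.7
grasp_force: 15.0
```

```bash
python3 -c "
from h import *
go(570.3,-165,6)"
```

```text
t 8.55 pos [ 569.7 -165.     6.7] lin [-0.6 -0.   0.7] upright err rotvec(tool) [-0.0001  0.0001 -0.    ] yawY 94.4 F [-1.2  0.7  1.5] open 57.7 g 15.000126860104501 q [ 0.05  0.45 -0.42  0.   -0.7  -1.54]
```

Lifting to z≈150.

Request:
move_arm(moves=[{"linear": [0,0,-15],"delta_rot": [0,0,0]},{"linear": [0,0,-40],"delta_rot": [0,0,0]},{"linear": [0,0,-75],"delta_rot": [0,0,0]},{"linear": [0,0,-110],"delta_rot": [0,0,0]},{"linear": [0,0,-140],"delta_rot": [0,0,0]},{"linear": [0,0,-150],"delta_rot": [0,0,0]},{"linear": [0,0,-150],"delta_rot": [0,0,0]},{"linear": [0,0,-150],"delta_rot": [0,0,0]}])

```text
t: 9.35
position: [568.9, -164.8, 155.3]
ee_rot: [-0.038, 0.999, 0.0, -0.001]
ft_force: [0.6, 0.1, -1.4]
opening: 58.0
grasp_force: 15.0
```

Run:
```python
from h import *
go(548.7,163.4,157)
d,P=grab('side'); cv2.imwrite('pics/s2.png',d['image'])
```

```text
t 9.35 pos [ 568.9 -164.8  155.3] lin [ -4.9 328.8  -1.5] upright err rotvec(tool) [ 0.0006 -0.0014 -0.    ] yawY 94.4 F [ 0.6  0.1 -1.4] open 58.0 g 14.999882276169956 q [ 0.05  0.28 -0.27 -0.   -1.02 -1.54]
```

View pics/s2.png

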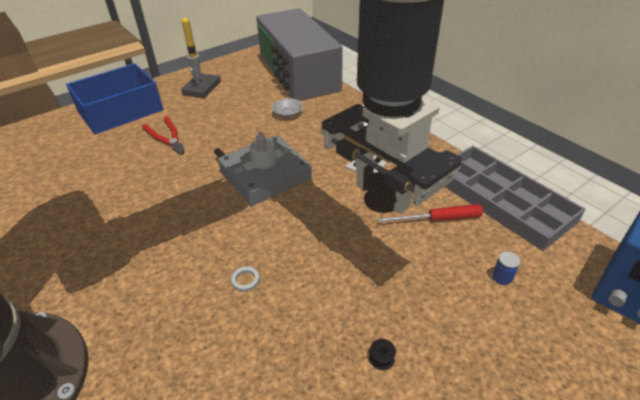

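Request:
move_arm(moves=[{"linear": [-0.3,20,0],"delta_rot": [0,0,0]},{"linear": [-0.8,55,0],"delta_rot": [0,0,0]},{"linear": [-1.3,95,0],"delta_rot": [0,0,0]},{"linear": [-1.8,135,0],"delta_rot": [0,0,0]},{"linear": [-2.4,175,0],"delta_rot": [0,0,0]},{"linear": [-2.9,215,0],"delta_rot": [0,0,0]},{"linear": [-3.4,255,0],"delta_rot": [0,0,0]},{"linear": [-3.9,290,0],"delta_rot": [0,0,0]},{"linear": [-4.2,315,0],"delta_rot": [0,0,0]},{"linear": [-4.4,329,0],"delta_rot": [0,0,0]},{"linear": [-4.4,329,0],"delta_rot": [0,0,0]},{"linear": [-4.4,329,0],"delta_rot": [0,0,0]}])

```text
t: 10.6
position: [548.3, 162.9, 155.5]
ee_rot: [-0.039, 0.999, -0.001, -0.001]
ft_force: [-0.1, -0.5, -0.5]
opening: 58.3
grasp_force: 15.0
```

Request:
move_arm(moves=[{"linear": [0,0,0],"delta_rot": [0,0,0]},{"linear": [0,0,0],"delta_rot": [0,0,0]},{"linear": [0,0,0],"delta_rot": [0,0,0]}])

```text
t: 10.9
position: [548.9, 162.6, 156.6]
ee_rot: [-0.038, 0.999, 0.0, 0.0]
ft_force: [0.1, 0.2, -1.5]
opening: 58.0
grasp_force: 15.0
```

Run:
```python
from h import *
go(548.7,163.3,87)
d,P=grab('side'); z=P[...,2]
cv2.imwrite('pics/s3.png',cv2.resize(d['image'][60:220,190:350],None,fx=3.7,fy=3.7,interpolation=cv2.INTER_CUBIC))
```

```text
t 10.9 pos [548.9 162.6 156.6] lin [ 0.2  0.7 69.6] upright err rotvec(tool) [ 0.      0.0001 -0.    ] yawY 94.3 F [ 0.1  0.2 -1.5] open 58.0 g 14.999897126108408 q [ 0.63  0.25 -0.32  0.   -1.01 -2.12]
```

View pics/s3.png

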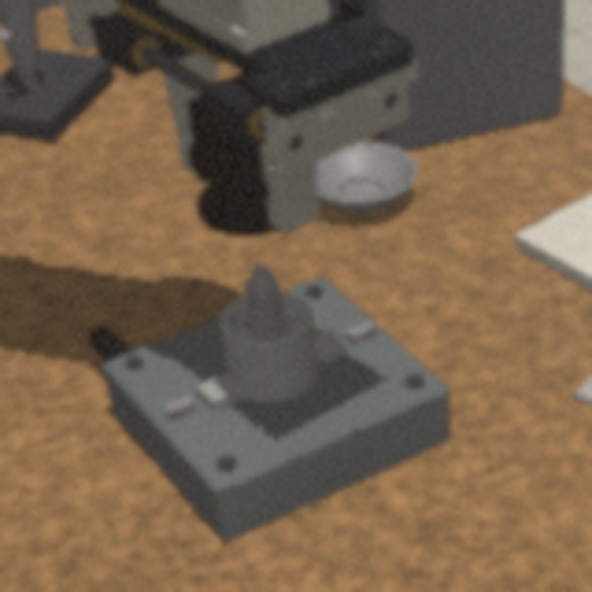

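The bobbin (base at ~(245,205)) hangs upright over the shaft tip at (262,270). I'll lower it in stages.

Request:
move_arm(moves=[{"linear": [0.2,0.5,15],"delta_rot": [0,0,0]},{"linear": [0.2,0.5,30],"delta_rot": [0,0,0]},{"linear": [0.2,0.5,40],"delta_rot": [0,0,0]},{"linear": [0.2,0.5,46],"delta_rot": [0,0,0]},{"linear": [0.2,0.5,52],"delta_rot": [0,0,0]},{"linear": [0.2,0.5,56],"delta_rot": [0,0,0]},{"linear": [0.2,0.5,56],"delta_rot": [0,0,0]},{"linear": [0.2,0.5,56],"delta_rot": [0,0,0]}])

```text
t: 11.75
position: [548.8, 164.0, 100.9]
ee_rot: [-0.038, 0.999, 0.0, 0.0]
ft_force: [0.4, -0.5, -0.9]
opening: 57.9
grasp_force: 15.0
```

Run:
```python
from h import *
go(548.7,163.3,87)
```

```text
t 11.75 pos [548.8 164.  100.9] lin [ 0.1 -0.6 13.9] upright err rotvec(tool) [0.0001 0.0004 0.    ] yawY 94.4 F [ 0.4 -0.5 -0.9] open 57.9 g 14.99982881359756 q [ 0.63  0.31 -0.38  0.   -0.88 -2.13]
```

No contact yet, and it is past the taper.

Request:
move_arm(moves=[{"linear": [0,0,4],"delta_rot": [0,0,0]},{"linear": [0,0,8],"delta_rot": [0,0,0]},{"linear": [0,0,11],"delta_rot": [0,0,0]},{"linear": [0,0,12.5],"delta_rot": [0,0,0]},{"linear": [0,0,13.5],"delta_rot": [0,0,0]},{"linear": [0,0,13.5],"delta_rot": [0,0,0]},{"linear": [0,0,13.5],"delta_rot": [0,0,0]}])

```text
t: 12.45
position: [548.6, 163.9, 87.1]
ee_rot: [-0.038, 0.999, 0.0, 0.0]
ft_force: [-0.6, 0.6, -0.6]
opening: 58.2
grasp_force: 15.0
```

Run:
```python
from h import *
go(548.7,163.3,87)
```

```text
t 12.45 pos [548.6 163.9  87.1] lin [-0.  -0.6  0.1] upright err rotvec(tool) [0.     0.0001 0.    ] yawY 94.4 F [-0.6  0.6 -0.6] open 58.2 g 14.999871980398893 q [ 0.63  0.32 -0.4   0.   -0.85 -2.13]
```

Lower 1 mm more, release, then rise.

Request:
move_arm(moves=[{"linear": [0,0,0.5],"delta_rot": [0,0,0]},{"linear": [0,0,1],"delta_rot": [0,0,0]},{"linear": [0,0,1],"delta_rot": [0,0,0]}])

```text
t: 12.75
position: [548.7, 163.9, 86.6]
ee_rot: [-0.038, 0.999, 0.0, 0.0]
ft_force: [-1.5, 0.2, 3.7]
opening: 58.2
grasp_force: 15.0
```

Request:
move_arm(moves=[{"linear": [0,0,0],"delta_rot": [0,0,0]},{"linear": [0,0,0],"delta_rot": [0,0,0]},{"linear": [0,0,0],"delta_rot": [0,0,0]},{"linear": [0,0,0],"delta_rot": [0,0,0]},{"linear": [0,0,0],"delta_rot": [0,0,0]},{"linear": [0,0,0],"delta_rot": [0,0,0]}], fingers=100)

```text
t: 13.35
position: [548.6, 163.8, 86.0]
ee_rot: [-0.038, 0.999, -0.0, -0.0]
ft_force: [0.4, 0.0, -0.2]
opening: 87.8
grasp_force: 0.0
```

Request:
move_arm(moves=[{"linear": [0,0,-20],"delta_rot": [0,0,0]},{"linear": [0,0,-50],"delta_rot": [0,0,0]},{"linear": [0,0,-90],"delta_rot": [0,0,0]},{"linear": [0,0,-130],"delta_rot": [0,0,0]},{"linear": [0,0,-150],"delta_rot": [0,0,0]},{"linear": [0,0,-150],"delta_rot": [0,0,0]},{"linear": [0,0,-150],"delta_rot": [0,0,0]}])

```text
t: 14.05
position: [548.4, 163.9, 236.2]
ee_rot: [-0.038, 0.999, 0.0, 0.0]
ft_force: [-0.5, 0.5, -0.6]
opening: 87.3
grasp_force: 0.0
```

Run:
```python
from h import *
go(548.7,163.3,87)
d,P=grab('side'); z=P[...,2]
b=np.zeros(z.shape,bool); b[90:190,220:310]=1
m=b&(z>111)&(z<121); print(m.sum(),np.median(z[m]),z[m].std(),cv2.minEnclosingCircle(P[m][:,:2].astype(np.float32)))
cv2.imwrite('pics/s4.png',cv2.resize(d['image'][60:220,190:350],None,fx=3.7,fy=3.7,interpolation=cv2.INTER_CUBIC))
```

```text
t 14.05 pos [548.4 163.9 236.2] lin [ -0.2  -0.8 149.2] upright err rotvec(tool) [0.0008 0.0004 0.    ] yawY 94.4 F [-0.5  0.5 -0.6] open 87.3 g 0.0 q [ 0.63  0.18 -0.21 -0.   -1.18 -2.13]
361 116.10927808698295 1.6775170702253228 ((550.0707397460938, 164.953369140625), 30.328327178955078)
```

View pics/s4.png

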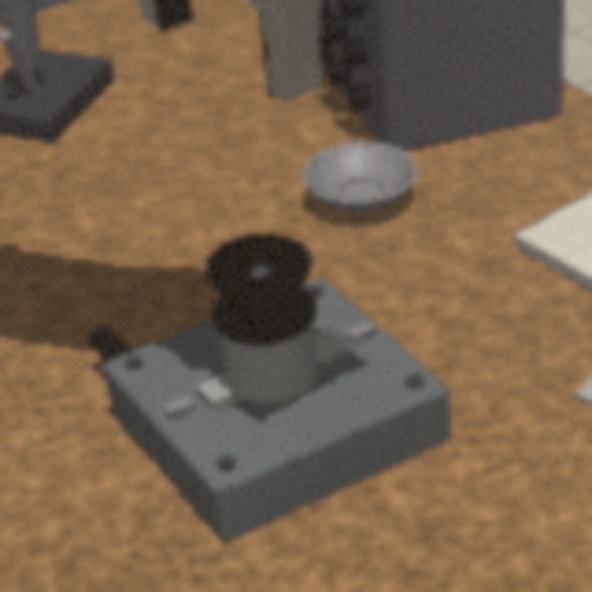

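The bobbin stands upright on the collar at (262,290), with its top at z=116 as expected and the shaft tip visible in the bore. The collar ear at (213,390) is down on the deck in line with the index block.

```bash
python3 -c "
from station import robot
print(robot.sign_off())"
```

```text
the job is handed in; nothing more can be done
None
```

I turned the collar until it dropped onto the deck, then set the larger bobbin upright on top of it over the shaft; the last image confirmed both, and I handed the job in at about 14 s.

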